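Turn the isolator foot a quarter between caliper readings

ROBOT

A 6-joint arm with a two-finger parallel gripper is mounted at the origin on the work surface. World frame = base frame: x ahead of the robot, y to its left, z up, the work surface at z = 0. Lengths are in m, angles in degrees, forces in N, time in s.
With the tool pointing down it reaches from about 0.4 to 0.825 m from the base axis. Payload 7 kg.
Tool frame: the origin (TCP) lies midway between the tips of the shut fingers; the grasp point (between the pads) lies 19 mm behind it; z points along the fingers, y is the direction in which the jaws open and shut (so a half turn about z gives the same grasp; the last joint's range is limited). The gripper opens to 88 mm and grips with 3 to 60 N. Pads are 19 mm wide; open, the fingers measure 130 mm over their backs; the gripper's body (78 mm by 193 mm) begins 47 mm behind the grasp point.
Start: joints at [-52.477, 20.546, 0.682, 0, -70.136, -16.507], TCP at [0.242, -0.63, 0.196] pointing down, gripper open.
Joint ranges: [-176.03, 176.03], [-82.01, 121.73], [-58.28, 71.71], [-173.87, 95.51], [-174.79, -0.11], [-173.66, 173.66]. Speed limits (degrees/s): [136.94, 136.94, 172.46, 180, 180, 180].

INTERFACE

Orientations are given as a 3x3 rotation matrix whose columns are the frame's x, y, z axes.
In Python, from rig import robot gives the robot as it stands. Calls block until the motion is done:
- robot.goto(position, orientation): joint-space move of the TCP to a pose.
- robot.servo_line(position, ori=None, speed=0.15): straight line of the TCP; ori=None keeps the orientation; speed is the mean speed in m/s.
- robot.movej(angles): joint-space move.
- robot.move_gripper(opening): opening from 0.0 (shut) to 1.0 (fully open); the grip force is fixed at half the most; returns when the fingers have stopped.
- robot.dwell(seconds).
- robot.ik(position, orientation): joint angles nearest the present ones, or None.
- robot.grab_frame(name): name is "side" or "top"; returns (picture, depth): 420x560x3 uint8, red, green, blue; 420x560 float32, m along the optical axis (not along the pixel's ray), 0 where there is no reading.
- robot.camera_info(name): a dict with "vfov" (degrees; the focal length in pixels is half the picture's height over the tangent of half this angle, whatever the lens; pixels are square), "cx", "cy" (the principal point, pixels), "view" (4x4, takes a point from world to camera coordinates). Camera axes: x right, y down, z forward; pixel columns grow to the right and rows downward; lengths in m; the calibration is good to about 2 mm. A picture is of the moment at which its call begins. camera_info takes no time and is no camera call.
A pose or a line that the arm cannot do raises robot.Unreachable and nothing moves.
- robot.job_done(): hands the job in, once; it reports no verdict.
Readings, each from a call of its own:
- robot.read_t(): time.
- robot.read_qpos(): joint angles.
- robot.read_qvel(): joint speeds.
- robot.read_effort(): joint torques, N m.
- robot.read_position(): TCP position.
- robot.read_tcp_rot(): TCP orientation.
- robot.read_force(): force on the tool from outside, world axes, zero at the start.
- robot.read_ft_torque(): the same for the moment, N m.
- robot.read_grip_width(): opening from 0.0 (shut) to 1.0 (fully open).
Only numpy, scipy, OpenCV 4.12 (cv2) and the standard library are available. Lean on these libraries where they do the work, as an engineer would, in place of code of your own. Each camera call takes 0.05 s, during which the arm holds its last target.

TASK

We are checking the shank of this isolator foot for ovality: slide the caliper's moving jaw in until it nips the shank lightly against the fixed jaw for the first reading, then back it off at least a centimetre clear. Then lift the foot by the two flats on its dished head, straight up out of the bench block until its whole shank is above the caliper, and turn it a quarter turn (either way) for the second reading, keeping the head level and the loose ball in the middle of the dish. Finish with the foot still in the gripper, held still and level over the block while I zero the empty caliper, with the jaw left backed off and all the other things on the bench left where they are.

Things in the scene. Friction and masses are not known exactly. Their poses are not given: they have to be found in the camera images.
- caliper_slide (a joint): gap between the two measuring faces of the caliper in m (0 shut, grows as the moving jaw is slid away from the fixed jaw, 0.09 at most). It stays where it is left; sliding takes about 1.5 N. It reads 0.024 when both jaws touch the shank; the moving jaw first has to shift the standing foot by up to 1 mm onto the fixed jaw, which takes up to 5 N more, so press with some 10 N in all
- slide_grip (a point): grip point of the caliper's slide: middle of its black housing, 60 mm above the table (housing top 70, underside 48, free air below), 52 mm from the moving jaw's face. Housing 34 mm wide along this frame's x, 68 mm long along y. The beam runs along y: -y shuts the jaw, +y opens it; z up. The caliper lies flat, its beam's +y end fixed in a small grey vise (64 mm high)
- moving_jaw (a point): the moving steel jaw, part of the slide, 6 mm thick (53 to 59 mm above the table), 42 mm long, pointing to -x of the slide_grip frame; this point lies on its measuring face, in line with the shank
- fixed_jaw (a point): the like steel jaw fixed on the beam's end; this point lies on its measuring face, in line with the shank, which stands up to 1 mm off this face
- bench_block: fixed grey bench block, 90 x 90 x 40 mm; origin under its middle, at table height. The foot's shank stands in the round blind hole in its middle (27.5 mm wide, 20 mm deep), with 1.7 mm of play all round
- foot_head (a point): middle of the dark steel foot's head, half-way up its flats. Head: 72 mm disc, 14 mm thick (97 mm up at the start), dished on top, with two upright flats 56 mm apart, 44 mm wide, to grip; x is square to the flats, z the foot's axis. A round shank, 24 mm across, 70 mm long, hangs below it. Weight about 0.45 kg. At the start x lies across the caliper's beam within 5 degrees; all else near is under 72 mm high
- dish_bottom (a point): lowest point of the dish in the head's top: 5.5 mm deep, 50 mm across, curved to a radius of 60 mm
- ball_center (a point): centre of the loose steel ball in the dish, 22 mm across, 44 g; it rolls freely. Its top is 17 mm above the head's rim
- screwdriver: bystander: screwdriver with black handle, 190 mm long, lying on the far side of the caliper; leave it alone
- wrench: bystander: open-ended steel wrench, 170 mm long, lying on the robot's side of the bench block; leave it alone
- collar: bystander: plain steel shaft collar, 42 mm across, 16 mm high, lying near the block; leave it alone
- castor: bystander: trolley castor standing on its 90 x 75 mm steel plate, wheel up, 106 mm high; leave it alone
- jar: bystander: glass jar with steel lid, 72 mm across, 85 mm high; leave it alone
- tape: bystander: roll of brown packing tape lying flat, 100 mm across, 25 mm high; leave it alone
- hammer: bystander: hammer with wooden handle, 280 mm long, lying on the robot's left; leave it alone
- oil: bystander: white plastic oil bottle, 56 mm across, 150 mm high, on the robot's left; leave it alone

How it is judged (in metres and radians):
On the way, in this order (a step that is already met when the one before it is completed fails the run):
1. the shank is nipped between both caliper jaws (each presses it with over 1 N), the foot standing in the block (contact force between each of caliper_slide, caliper and foot above 1 N and height (world z) of foot_head below 0.105 m), for 0.2 s.
2. the jaw is backed off: gap over 31 mm and off the shank, the foot still standing in the block (value of joint caliper_slide above 0.031 m and contact force between caliper_slide and foot below 0.1 N and height (world z) of foot_head below 0.105 m), for 0.2 s.
At the end, for the whole second after the job is handed in: The gripper holds the foot at rest over the block (within 40 mm), head 142 to 300 mm up, touching neither block nor jaws, a quarter turned from the beam (12 degrees), tilted under 5 degrees; ball at rest within 7 mm of the dish's middle; caliper gap over 31 mm (height (world z) of foot_head between 0.142 and 0.3 m and horizontal distance between foot_head and bench_block below 0.04 m and angle between foot_head's own z axis and vertical below 0.09 rad and angle between the x axis of foot_head and the x axis of slide_grip, either way round above 1.36 rad and distance between ball_center and dish_bottom below 0.0135 m and linear speed of ball below 0.03 m/s and linear speed of foot below 0.015 m/s and angular speed of foot below 0.1 rad/s and contact force between the fingers and foot above 2 N and contact force between foot and bench_block below 0.1 N and contact force between foot and caliper_slide below 0.1 N and contact force between foot and caliper below 0.1 N and value of joint caliper_slide above 0.031 m); the arm keeps its last pose, push and grip.
It fails at once if the foot is tipped by more than 12 degrees (angle between foot_head's own z axis and vertical above 0.21 rad).
It fails at once if the ball strays to the rim of the dish or out of it (over 16 mm from the middle) (distance between ball_center and dish_bottom above 0.0205 m).
It fails at once if the shank is squeezed hard in the caliper (over 40 N) (contact force between caliper_slide and foot above 40 N).
It fails at once if one of the other things on the bench is shifted by more than 30 mm (distance of any of screwdriver, wrench, collar, castor, jar, tape, hammer, oil from where it was at the start of the episode above 0.03 m).
It also fails if it takes over 51 s, if anything falls off the work surface, if the arm or the gripper's body presses on something with over 40 N, if the wrist force passes 120 N, or if a joint passes its speed limit or range.

## Working session

There is one attempt and no reset: what is moved stays moved. The work goes in short steps, each a Python script; the robot and the scene stay as the last script left them, time stands still between calls to the robot, and variables do not carry over. Pictures are saved under pics/ and viewed, and the job is handed in when it is done.

```bash
ls; mkdir -p pics
python3 - <<'E'
from rig import robot
import cv2,numpy as np
print(robot.read_t(),robot.read_position(),robot.read_tcp_rot(),robot.read_force())
for n in("side","top"):
    p,d=robot.grab_frame(n); cv2.imwrite(f"pics/{n}0.png",p[:,:,::-1]); np.save(f"{n}0d.npy",d); np.save(f"{n}0p.npy",p)
    print(n,robot.camera_info(n))
E
```

```text
pics
0.0 [ 0.24187365 -0.62960107  0.195123  ] [[-9.33500930e-01 -3.58574214e-01 -7.39094382e-04]
 [-3.58574940e-01  9.33499772e-01  1.47884142e-03]
 [ 1.59670037e-04  1.64552057e-03 -9.99998633e-01]] [0.2399995  1.31346145 0.03908913]
side {'vfov': 47.177419863092574, 'cx': 276.55944096229484, 'cy': 215.56249387217278, 'view': array([[-0.76674765, -0.64190426,  0.00754748,  0.40526042],
       [-0.31340658,  0.36404824, -0.87706624,  0.24544719],
       [ 0.56024491, -0.67485391, -0.48031015,  1.08240614],
       [ 0.        ,  0.        ,  0.        ,  1.        ]])}
top {'vfov': 45.732806002324004, 'cx': 277.4947593169178, 'cy': 210.48553901157356, 'view': array([[-0.00797518, -0.99996569, -0.00223754,  0.05471986],
       [-0.99374685,  0.00817476, -0.11135699,  0.52476775],
       [ 0.11137146,  0.00133546, -0.99377795,  1.24800844],
       [ 0.        ,  0.        ,  0.        ,  1.        ]])}
```

View pics/side0.png

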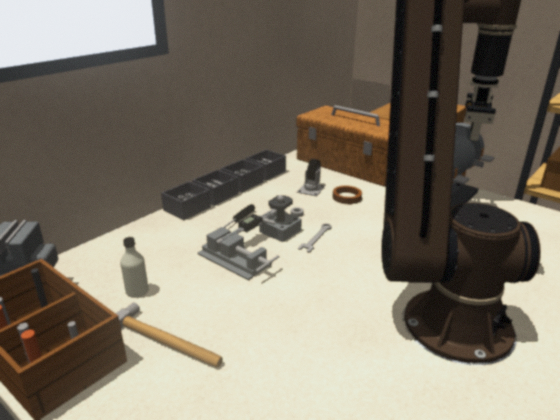

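View pics/top0.png

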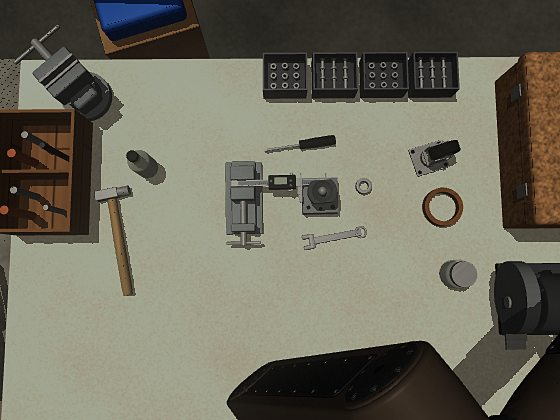

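The top view shows the vise at about (243,200), the caliper's slide near (282,182), the foot with ball near (321,190), the screwdriver at (300,145), the wrench at (335,237) and the collar at (364,186). I'll enlarge that area.

```bash
cat > h.py <<'E'
import numpy as np
from rig import robot
def info(n):
    c=robot.camera_info(n); f=210/np.tan(np.radians(c['vfov']/2)); return f,c['cx'],c['cy'],c['view']
def deproj(n,u,v,d):
    f,cx,cy,V=info(n); p=np.array([(u-cx)/f*d,(v-cy)/f*d,d,1]); return (np.linalg.inv(V)@p)[:3]
def atz(n,u,v,z):
    f,cx,cy,V=info(n); R=V[:3,:3];t=V[:3,3]; o=-R.T@t; r=R.T@np.array([(u-cx)/f,(v-cy)/f,1]); return o+r*(z-o[2])/r[2]
def proj(n,P):
    f,cx,cy,V=info(n); q=V[:3,:3]@np.asarray(P)+V[:3,3]; return f*q[0]/q[2]+cx,f*q[1]/q[2]+cy
def cloud(n,d):
    f,cx,cy,V=info(n); v,u=np.mgrid[:420,:560]; P=np.stack([(u-cx)/f*d,(v-cy)/f*d,d],-1); return (P-V[:3,3])@V[:3,:3]
E
python3 - <<'E'
from h import *
import cv2
p=np.load('top0p.npy');d=np.load('top0d.npy')
c=p[140:240,215:385]
c=cv2.resize(c,None,fx=4.7,fy=4.7,interpolation=cv2.INTER_CUBIC); cv2.imwrite('pics/topc.png',c[:,:,::-1])
P=cloud('top',d)
z=(P[140:240,215:385,2]*1000); zz=np.clip(z/120*255,0,255).astype(np.uint8)
zz=cv2.applyColorMap(cv2.resize(zz,None,fx=4.7,fy=4.7,interpolation=cv2.INTER_NEAREST),cv2.COLORMAP_JET);cv2.imwrite('pics/topz.png',zz)
np.set_printoptions(linewidth=250)
print('cols',np.arange(262,350,2))
for v in range(168,222,2): print(v,z[v-140,262-215:350-215:2].astype(int))
p=np.load('side0p.npy');c=p[175:285,185:345]
c=cv2.resize(c,None,fx=5,fy=5,interpolation=cv2.INTER_CUBIC); cv2.imwrite('pics/sidec.png',c[:,:,::-1])
E
```

```text
cols [262 264 266 268 270 272 274 276 278 280 282 284 286 288 290 292 294 296 298 300 302 304 306 308 310 312 314 316 318 320 322 324 326 328 330 332 334 336 338 340 342 344 346 348]
168 [-2 -4  4  2  2 -2  0 -4 -2 -1  1 -1  0  0 -2 -1  2 -5  0 -2  0 -2  4  0 -5 -1  0  2 -2  0  1 -2  0  1  2 -1  4  3  2  0 -1 -5  0  3]
170 [ 0 -1  1  0 -1 -3  0  0 -1 -1  0 -1 -8  2  4  0  6  0 -2  0 -5 -5  0 -2  0  3  1  0  1  1 -4 -4 -2 -5 -1  0 -2 -1 -1  2  0  0  0 -4]
172 [ 2  0  0  2  0 -2  4 -2  1 -1  1 -3  5  0  1  0 -2 -1  0  3  0 -1  0  0  0  0  0 -1 -2  0  2 -4  4 -2  3 -6  1  2  2  1 -2 -1  4 -1]
174 [-2 -1 -4  2  0 -1  2 -1  0 -2 -3 -3  0 -4 56 57 -2 -2 -2 55  0  1  2  2  0  0  1  4 -1  2  4 -2 59 -3 -4  0  4  2 -3  4 -6 -2  2  4]
176 [-2 -2 -1  3 69 71 66 68 71 71 67 68 67 68 68 66 70  0 -1 58  4  2 -1 -5 -4 -5  0  0  0 -1 -2 -3 59  1  0 -7 -2 -1  0 -1 -2  1  0  0]
178 [-2  2  1 -1 68 68 70 66 71 69 69 67 71 70 67 68 70 60 59 61 44 40 40 41 39 35 38 35 43 41 40 33 55 54 40 37 40 37 -3 -3 -3  2  1  5]
180 [ 56  56  53  60  75  68  67  72  70  68  70  66  68  68  65  74  66  58  54  60  58 
[... 2988 characters left out ...]
-6   -6    0    0   -4    0    1   -4    1    0   -1    2    1   -2    0    4    6    6    3    3   -2    1    2 1298    1   -2   -1   -1   -1    2   -3   -3   -4   -3    2    3   -2    1   -2   -3]
216 [   9   -2    3    0   -1    2    0    1    3   -1   -1    0    1   -6    0    4   -1    1    2   -4    0   -2    4    5    0    1    3    1   -6   -2    3    0    0 1298    0    1    3    0    0    0    1    1   -1    0]
218 [ 8  0 -3  0 -3  3 -2  0 -7  0  4 -4 -2  0  0  5  1 -3 -4 -3 -2 -2  0 -1  0 -1  1  1 -1  4 -8  0 -4  0 -3  1 -2  0  0 -3  1  2  2  0]
220 [ 5  0  1  1  2 -1 -4 -3  2 -2 -3 -4 -3  1  0  2 -2  1 -5  1 -3  1  0  3 -1  0 -4  1  2  0  1  1 -1 -2  0 -2  1  1  0  0  1  5  1 -3]
```

View pics/topc.png

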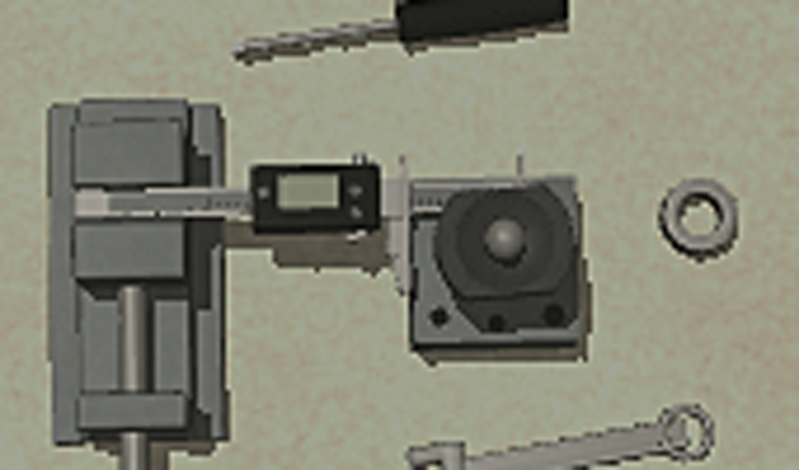

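View pics/sidec.png

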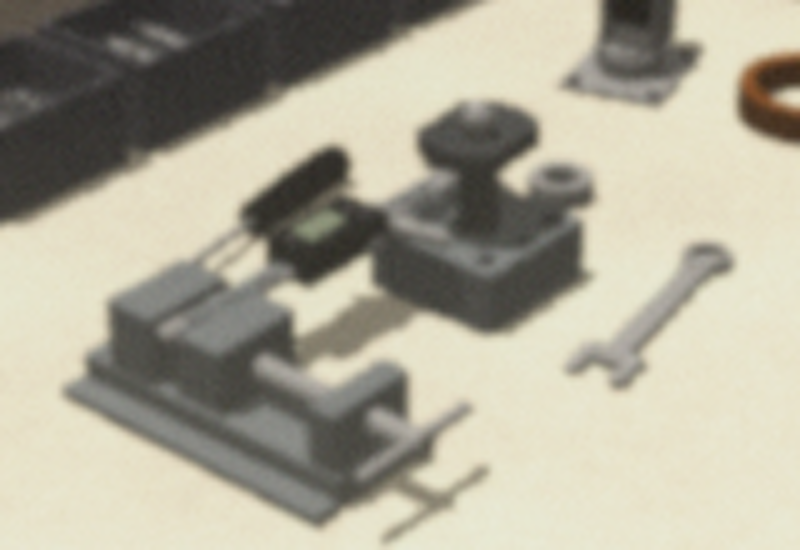

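Run:
```python
from h import *
import cv2
p=np.load('top0p.npy');d=np.load('top0d.npy');P=cloud('top',d)
u,v=np.meshgrid(np.arange(560),np.arange(420))
def pl(mask,z):
    vs,us=np.nonzero(mask); return np.array([atz('top',a,b,z)[:2] for a,b in zip(us,vs)])
def rect(name,mask,z):
    Q=pl(mask,z); r=cv2.minAreaRect((Q*1000).astype(np.float32)); print(name,len(Q),'mean',Q.mean(0)*1000,'rect',r)
z=P[...,2]
box=lambda a,b,c,e:(u>=a)&(u<b)&(v>=c)&(v<e)
g=p.mean(2)
# housing by height
rect('housing',(z>.063)&(z<.08)&box(266,297,173,191),.070)
dark=(g<60)&box(266,297,173,191); rect('housingdark',dark,.070)
rect('block',(z>.028)&(z<.05)&box(300,345,174,216),.040)
rect('head',(z>.09)&(z<.135)&box(300,345,174,216),.104)
ball=(z>.107)&box(300,345,174,216)&(z<.135); rect('ball',ball,.112)
rect('jaw',(z>.050)&(z<.066)&box(296,302,170,208),.059)
print('beam dir')
Q=P[((z>.05)&(z<.066)&box(256,268,178,188))];print(Q.mean(0))
print('vise base z', np.median(z[185:190,258:262]),np.median(z[205:215,230:235]), 'vise jaw',np.median(z[170:175,235:250]))
# side cam
d=np.load('side0d.npy');S=cloud('side',d);zs=S[...,2]
m=(zs>.112)&(zs<.13)&(np.abs(S[...,0]-.60)<.3)&(np.abs(S[...,1])<.3); print('side ball',S[m].mean(0),m.sum())
```

```text
housing 371 mean [593.75313707  38.76405467] rect ((596.009033203125, 38.54109191894531), (65.07916259765625, 37.989158630371094), 89.5228271484375)
housingdark 292 mean [590.87666649  37.72889239] rect ((593.4872436523438, 39.802589416503906), (67.5421142578125, 37.97175979614258), 89.5230941772461)
block 549 mean [546.91997807 -54.30358899] rect ((561.7735595703125, -57.24729919433594), (89.85514831542969, 90.18769073486328), 89.52015686035156)
head 613 mean [562.73524938 -57.53505137] rect ((562.875732421875, -57.00215148925781), (56.9232177734375, 71.44194793701172), 4.344348907470703)
ball 79 mean [563.53877288 -57.95552295] rect ((562.5924682617188, -56.89598846435547), (61.72079849243164, 55.889408111572266), 76.44398498535156)
jaw 125 mean [581.07365091  -4.50796393] rect ((579.825927734375, -2.9183197021484375), (12.61662483215332, 73.8792724609375), 89.24190521240234)
beam dir
[0.59347894 0.0902408  0.05742856]
vise base z 0.010159327422397512 0.01788348915925417 vise jaw 0.0638620031099757
side ball [ 0.5613221  -0.05310824  0.11735033] 29
```

Run:
```python
from h import *
import cv2
p=np.load('top0p.npy');d=np.load('top0d.npy');P=cloud('top',d);z=P[...,2]
c=cv2.resize(p[172:216,262:344],None,fx=9.5,fy=9.5,interpolation=cv2.INTER_CUBIC);c=np.clip(c.astype(float)*1.5,0,255)
cv2.imwrite('pics/topcc.png',c[:,:,::-1])
print('jaw face',atz('top',302.3,195,.059),atz('top',297,195,.059))
# head yaw: fit template shape (disc 36 cut at +-28) to depth mask
m=(z>.085)&(z<.135); m[:174]=0;m[216:]=0;m[:,:300]=0;m[:,345:]=0
vs,us=np.mgrid[174:216,300:345]
XY=np.array([atz('top',a,b,.104)[:2] for a,b in zip(us.ravel(),vs.ravel())]);M=m[174:216,300:345].ravel()
best=[]
for yaw in np.arange(-9,9.1,1):
  for dx in np.arange(.558,.568,.001):
    for dy in np.arange(-.062,-.052,.001):
      q=XY-[dx,dy];a=np.radians(yaw);lx=q@[np.cos(a),np.sin(a)]
      t=(np.hypot(*q.T)<.036)&(abs(lx)<.028); best.append(((t!=M).sum(),yaw,dx,dy))
best.sort();print(best[:12])
import collections
mm={}
for b in best: mm.setdefault(b[1],b[0])
print(sorted(mm.items()))
```

```text
jaw face [ 0.56053119 -0.0122398   0.059     ] [0.56064172 0.00108205 0.059     ][ WARN:0@0.126] global loadsave.cpp:1063 imwrite_ Unsupported depth image for selected encoder is fallbacked to CV_8U.
Traceback (most recent call last):
  File "h.py", line 8, in atz
    f,cx,cy,V=info(n); R=V[:3,:3];t=V[:3,3]; o=-R.T@t; r=R.T@np.array([(u-cx)/f,(v-cy)/f,1]); return o+r*(z-o[2])/r[2]
              ~~~~^^^
  File "h.py", line 4, in info
    c=robot.camera_info(n); f=210/np.tan(np.radians(c['vfov']/2)); return f,c['cx'],c['cy'],c['view']
ValueError: time passes only in moves, steps and waits
```

View pics/topcc.png

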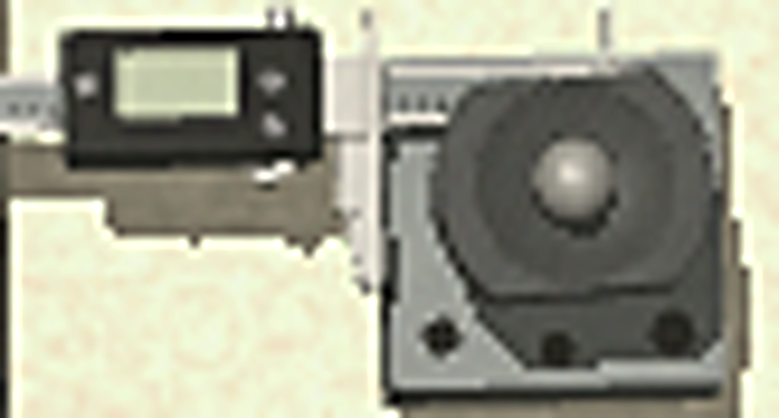

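```bash
sed -i 's/^def info(n):/import functools\n@functools.lru_cache(None)\ndef info(n):/' h.py
python3 - <<'E'
from h import *
p=np.load('top0p.npy');d=np.load('top0d.npy');P=cloud('top',d);z=P[...,2]
m=(z>.085)&(z<.135); 
vs,us=np.mgrid[174:216,300:345]
XY=np.array([atz('top',a,b,.104)[:2] for a,b in zip(us.ravel(),vs.ravel())]);M=m[174:216,300:345].ravel()
mm={};best=[]
for yaw in np.arange(-9,9.1,1):
  for dx in np.arange(.558,.568,.001):
    for dy in np.arange(-.062,-.052,.001):
      q=XY-[dx,dy];a=np.radians(yaw);lx=q@[np.cos(a),np.sin(a)]
      t=(np.hypot(*q.T)<.036)&(abs(lx)<.028); best.append(((t!=M).sum(),yaw,round(dx,4),round(dy,4)))
best.sort();print(best[:10])
for b in best: mm.setdefault(b[1],b[0])
print(sorted(mm.items()))
# gradient line fits: subpixel dark edge
g=p.astype(float).mean(2)
def edge(us,v0,v1,zz,sgn):
    out=[]
    for u in us:
        col=g[v0:v1,u];dg=sgn*np.diff(col);k=np.clip(dg,0,None);k[k<k.max()*.3]=0
        vv=(k*(np.arange(v0,v1-1)+.5)).sum()/k.sum(); out.append(atz('top',u,vv,zz)[:2])
    out=np.array(out);s=np.polyfit(out[:,1],out[:,0],1);print('edge slope deg',np.degrees(np.arctan(s[0])),'x@mean',out[:,0].mean(),'res',np.std(out[:,0]-np.polyval(s,out[:,1])))
edge(range(271,294),172,180,.070,-1)
edge(range(271,288),184,193,.070,1)
edge(range(304,338),208,217,.040,1)
edge(range(315,330),199,207,.090,-1)
edge(range(315,330),199,207,.090,1)
# ik check
def Rz(yaw): # tool y at given yaw from world x, z down
    a=np.radians(yaw); y=np.array([np.cos(a),np.sin(a),0]); zz=np.array([0,0,-1.]); return np.column_stack([np.cross(y,zz),y,zz])
for yaw in (0,180,90,-90):
    print(yaw,robot.ik([.595,.05,.15],Rz(yaw)),robot.ik([.562,-.057,.2],Rz(yaw)),robot.ik([.562,-.057,.078],Rz(yaw)))
E
```

```text
[(np.int64(20), np.float64(3.0), np.float64(0.563), np.float64(-0.057)), (np.int64(21), np.float64(4.0), np.float64(0.562), np.float64(-0.057)), (np.int64(21), np.float64(4.0), np.float64(0.563), np.float64(-0.057)), (np.int64(21), np.float64(5.0), np.float64(0.562), np.float64(-0.057)), (np.int64(21), np.float64(5.0), np.float64(0.563), np.float64(-0.057)), (np.int64(21), np.float64(6.0), np.float64(0.562), np.float64(-0.057)), (np.int64(21), np.float64(6.0), np.float64(0.563), np.float64(-0.057)), (np.int64(22), np.float64(2.0), np.float64(0.563), np.float64(-0.057)), (np.int64(22), np.float64(3.0), np.float64(0.562), np.float64(-0.057)), (np.int64(23), np.float64(4.0), np.float64(0.563), np.float64(-0.058))]
[(np.float64(-9.0), np.int64(53)), (np.float64(-8.0), np.int64(49)), (np.float64(-7.0), np.int64(46)), (np.float64(-6.0), np.int64(44)), (np.float64(-5.0), np.int64(41)), (np.float64(-4.0), np.int64(37)), (np.float64(-3.0), np.int64(34)), (np.float64(-2.0), np.int64(30)), (np.float64(-1.0), np.int64(28)), (np.float64(0.0), np.int64(28)), (np.float64(1.0), np.int64(26)), (np.fl
[... 988 characters left out ...]
   -61.5587755
 -23.54025325] [ 14.05747019  10.07050981 -13.12395942   0.         -66.80553077
 -14.05747019] [ 14.05747019  16.34181451 -22.30942541   0.         -51.34876008
 -14.05747019]
90 [  23.54025325   15.20732848  -13.23389601    0.          -61.5587755
 -113.54025325] [  14.05747019   10.07050981  -13.12395942    0.          -66.80553077
 -104.05747019] [  14.05747019   16.34181451  -22.30942541    0.          -51.34876008
 -104.05747019]
-90 [ 23.54025325  15.20732848 -13.23389601   0.         -61.5587755
  66.45974675] [ 14.05747019  10.07050981 -13.12395942   0.         -66.80553077
  75.94252981] [ 14.05747019  16.34181451 -22.30942541   0.         -51.34876008
  75.94252981]
```

```bash
cat >> h.py <<'E'
def Rz(yaw):
    a=np.radians(yaw); y=np.array([np.cos(a),np.sin(a),0]); zz=np.array([0,0,-1.]); return np.column_stack([np.cross(y,zz),y,zz])
BEAM=1.0
E
python3 - <<'E'
from h import *
import cv2
R=Rz(180+BEAM)
robot.goto([.593,.053,.17],R)
robot.servo_line([.593,.053,.043],speed=.1)
print(robot.read_t(),robot.read_position(),robot.read_force())
for n in("side","top"):
    p,d=robot.grab_frame(n); c=p[175:285,185:345] if n=='side' else p[140:240,215:385]
    cv2.imwrite(f"pics/{n}1.png",cv2.resize(c,None,fx=4.7,fy=4.7,interpolation=cv2.INTER_CUBIC)[:,:,::-1])
E
```

```text
4.225 [0.59349839 0.05316071 0.0436686 ] [0.51408475 0.05023256 0.3557961 ]
```

View pics/side1.png

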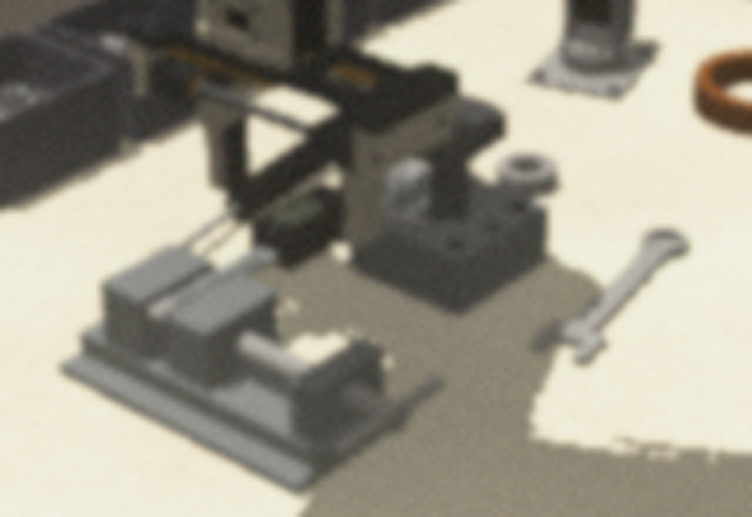

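View pics/top1.png

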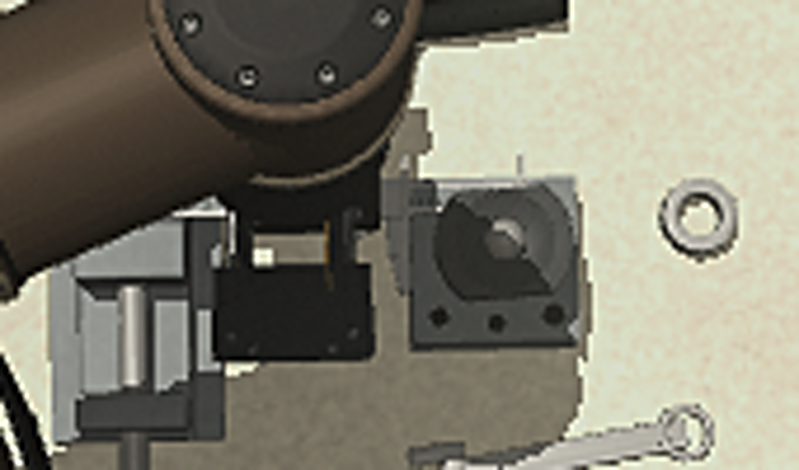

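The fingers straddle the black housing (side view at about (340,200)), clear of the head and the vise. I'll close them and slide.

Run:
```python
from h import *
robot.move_gripper(0.0)
robot.dwell(.2)
p0=robot.read_position(); f0=robot.read_force()
print(robot.read_t(),robot.read_grip_width()*88,p0,f0)
b=np.radians(BEAM); dirv=np.array([np.sin(b),-np.cos(b),0])
base=np.array([.593,.053,.043])
robot.servo_line(base+dirv*.012,speed=.04); print(robot.read_t(),robot.read_position(),robot.read_force()-f0)
robot.servo_line(base+dirv*.026,speed=.04); print(robot.read_t(),robot.read_position(),robot.read_force()-f0)
```

```text
5.95 0.19993846766410625 [0.59299938 0.0530245  0.04299649] [ 0.26591599 -0.93174241 -0.39952388]
6.4 [0.59320642 0.04060118 0.04300622] [0.36351534 0.46145134 0.36489854]
6.9 [0.59344946 0.02672914 0.04300583] [ 0.04435014  1.51933757 -0.07806481]
```

The grip width reads 0.2 mm, so nothing is gripped. I'll look before doing anything more.

Run:
```python
from h import *
import cv2
print(robot.read_grip_width(),robot.read_force())
for n in("side","top"):
    p,d=robot.grab_frame(n); c=p[175:285,185:345] if n=='side' else p[140:240,215:385]
    np.save(n+'2d.npy',d)
    cv2.imwrite(f"pics/{n}2.png",cv2.resize(c,None,fx=4.7,fy=4.7,interpolation=cv2.INTER_CUBIC)[:,:,::-1])
```

```text
0.003704730184518213 [ 0.31026613  0.58759516 -0.47758869]
```

View pics/side2.png

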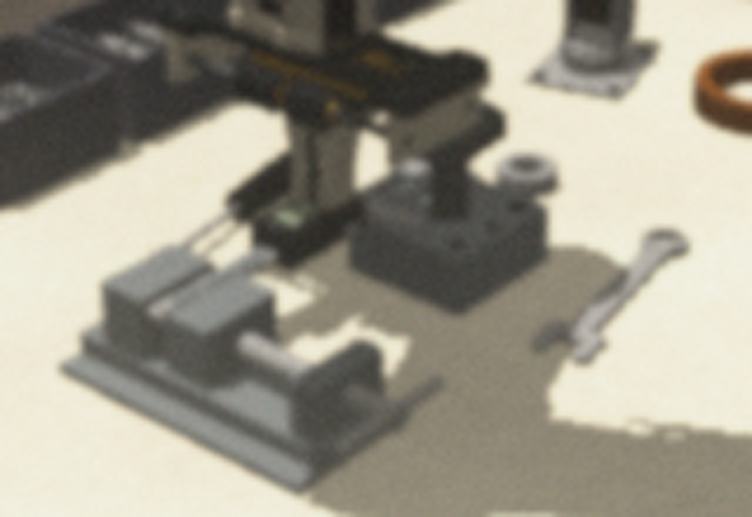

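View pics/top2.png

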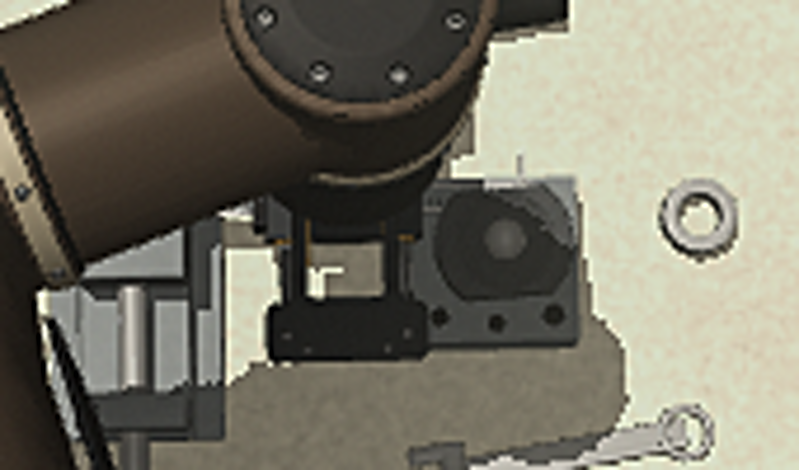

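Run:
```python
from h import *
P=robot.read_position();print(P,robot.read_tcp_rot()[:,2])
for n,o in(("side",(185,175)),("top",(215,140))):
    for q,l in((P,'tcp'),(P+[0,0,.019],'grasp'),(P+[0,0,.066],'body'),([.593,.039-.0,.07],'hous'),([.593,.073,.07],'h+y'),([.593,.005,.07],'h-y')):
        u,v=proj(n,q);print(n,l,(u-o[0])*4.7,(v-o[1])*4.7)
S=cloud('side',np.load('side2d.npy'))
# points in the finger column
m=(abs(S[...,0]-P[0])<.05)&(abs(S[...,1]-P[1])<.05)&(S[...,2]>.03)&(S[...,2]<.16)
vs,us=np.nonzero(m)
for v in sorted(set(vs)): 
    k=vs==v; q=S[v,us[k]]; print(v,(v-175)*4.7//1,us[k].min(),us[k].max(),np.round(q[:: max(1,len(q)//5)]*1000).astype(int).tolist())
```

```text
[0.59351941 0.02702066 0.04302451] [ 8.93265245e-05  1.55047981e-05 -9.99999996e-01]
side tcp 320.53387862708746 242.4470083593676
side grasp 320.037981185801 215.2360203883053
side body 318.78236083551656 146.33735827947714
side hous 306.97872729780295 211.3342938532443
side h+y 267.8104026643389 232.69931284251388
side h-y 344.842325738343 190.68095962834676
top tcp 335.8254606715362 203.14243843236693
top grasp 336.380688998903 197.25724404490538
top body 337.82885774213617 181.9072445227464
top hous 314.10136694188753 195.88386739247602
top h+y 250.16739611671682 196.4114636244453
top h-y 378.04000304173906 195.3562326617038
189 65.0 233 234 [[643, 54, 156], [638, 54, 158]]
190 70.0 233 234 [[635, 61, 158], [636, 56, 156]]
191 75.0 232 249 [[643, 58, 152], [640, 56, 152], [637, 55, 152], [597, 41, 160], [598, 37, 158]]
192 79.0 235 247 [[624, 65, 157], [620, 65, 159], [621, 60, 157], [614, 63, 160], [597, 46, 159]]
193 84.0 235 243 [[624, 65, 154], [622, 63, 154], [612, 69, 159], [614, 63, 157], [609, 64, 159], [605, 61, 159], [600, 58, 159]]
194 89.0 235 244 [[626, 63, 150], [62
[... 3724 characters left out ...]
6, 63], [579, 31, 52], [563, -16, 38], [544, -20, 43]]
227 244.0 238 275 [[610, 72, 55], [590, 72, 63], [578, 64, 64], [578, 45, 56], [566, -15, 34], [549, -17, 39]]
228 249.0 240 275 [[598, 76, 58], [586, 73, 62], [577, 70, 64], [577, 58, 58], [578, 45, 52], [556, -12, 36], [546, -13, 39]]
229 253.0 243 275 [[587, 76, 59], [585, 69, 57], [581, 66, 57], [581, 58, 54], [577, 54, 53], [554, -14, 32], [546, -13, 35]]
230 258.0 243 273 [[586, 76, 56], [585, 73, 55], [583, 72, 56], [579, 72, 57], [580, 68, 55], [580, 63, 53], [577, 62, 54], [578, 57, 51], [552, -11, 31]]
231 263.0 244 248 [[585, 73, 52], [582, 73, 53], [578, 73, 55], [582, 65, 50], [579, 64, 51]]
232 267.0 246 246 [[579, 72, 51]]
```

Run:
```python
from h import *
import cv2
P=np.array([.24187,-.6296,.1951])
for k in(0,.019,.066): print(k,proj('side',P+[0,0,k]))
p=np.load('side0p.npy')[20:170,420:540]
c=cv2.resize(p,None,fx=5,fy=5,interpolation=cv2.INTER_CUBIC)
for k in(0,.019,.066):
    u,v=proj('side',P+[0,0,k]);cv2.circle(c,(int((u-420)*5),int((v-20)*5)),4,(255,0,0),-1)
c=c[:600]
cv2.imwrite('pics/start.png',c[:,:,::-1])
d=np.load('side0d.npy');S=cloud('side',d)
for v in range(70,140,3):
    print(v,[(np.round(S[v,u]*1000).astype(int).tolist()) for u in range(466,500,5)])
```

```text
0 (np.float64(470.7274035809095), np.float64(143.9468304889178))
0.019 (np.float64(471.9228339223479), np.float64(138.31820881467428))
0.066 (np.float64(474.9417294682421), np.float64(124.10389593262667))
70 [[780, -2035, 133], [277, -599, 428], [259, -590, 432], [245, -590, 434], [232, -592, 435], [218, -592, 437], [205, -597, 438]]
73 [[787, -2066, 109], [751, -2043, 118], [257, -587, 424], [244, -592, 425], [230, -592, 427], [215, -590, 429], [205, -600, 429]]
76 [[782, -2061, 93], [752, -2056, 99], [261, -605, 412], [244, -598, 415], [230, -598, 417], [214, -591, 421], [203, -600, 421]]
79 [[772, -2041, 81], [286, -643, 392], [258, -602, 404], [242, -596, 407], [231, -608, 407], [218, -611, 408], [215, -651, 402]]
82 [[777, -2067, 58], [272, -605, 392], [253, -592, 397], [239, -594, 399], [227, -599, 400], [214, -604, 401], [204, -619, 400]]
85 [[767, -2047, 45], [270, -604, 384], [256, -606, 386], [243, -612, 387], [229, -614, 388], [217, -621, 389], [202, -619, 392]]
88 [[768, -2059, 25], [741, -2068, 28], [254, -605, 377], [241, -611, 378], [230, -622, 378], [216, -625, 379], 
[... 1593 characters left out ...]
6, -149]]
127 [[294, -713, 220], [264, -670, 237], [219, -570, 271], [629, -2044, -184], [604, -2058, -182], [577, -2061, -177], [542, -2037, -163]]
130 [[292, -714, 209], [264, -676, 225], [218, -572, 262], [628, -2054, -205], [594, -2036, -193], [573, -2060, -194], [546, -2064, -189]]
133 [[288, -708, 201], [230, -569, 250], [217, -575, 252], [623, -2050, -222], [597, -2061, -219], [573, -2077, -217], [541, -2061, -206]]
136 [[289, -715, 189], [228, -568, 241], [215, -576, 242], [246, -738, 192], [597, -2076, -242], [558, -2036, -222], [532, -2043, -218]]
139 [[269, -659, 198], [226, -568, 232], [213, -577, 233], [242, -730, 185], [596, -2085, -263], [561, -2062, -249], [530, -2049, -238]]
```

View pics/start.png

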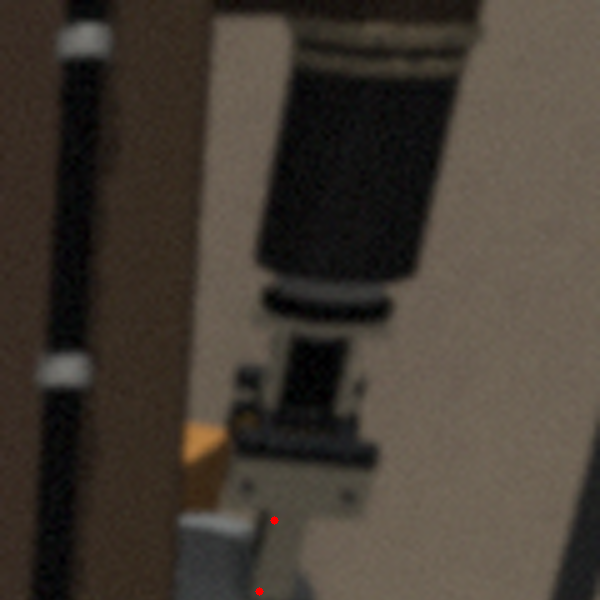

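Run:
```python
from h import *
import cv2
P=np.array([.24187,-.6296,.1951])
p=np.load('side0p.npy')[90:190,420:540]
c=cv2.resize(p,None,fx=6,fy=6,interpolation=cv2.INTER_CUBIC);c=np.clip(c.astype(float)*1.6,0,255).astype(np.uint8)
cv2.imwrite('pics/start2.png',c[:,:,::-1])
d=np.load('side0d.npy');S=cloud('side',d)
for v in range(120,168,2):
    print(v,[(np.round(S[v,u]*1000).astype(int).tolist()) for u in range(458,490,3)if abs(S[v,u,1]+.63)<.12])
```

```text
120 [[239, -537, 297], [232, -540, 298], [224, -542, 299], [217, -549, 299], [208, -548, 301], [200, -547, 303], [194, -556, 302], [186, -558, 303]]
122 [[227, -557, 289], [214, -542, 295], [207, -548, 295], [200, -553, 295], [191, -550, 298], [186, -563, 296]]
124 [[323, -715, 223], [315, -720, 224], [307, -725, 224], [299, -732, 225], [228, -565, 280], [221, -570, 281], [211, -565, 284]]
126 [[321, -712, 218], [307, -700, 224], [299, -705, 224], [291, -711, 224], [269, -673, 238], [228, -569, 273], [221, -576, 273], [210, -568, 277]]
128 [[319, -712, 211], [308, -708, 214], [299, -712, 215], [290, -712, 217], [268, -672, 232], [226, -566, 268], [220, -574, 267], [211, -574, 269]]
130 [[315, -704, 207], [309, -714, 205], [297, -708, 210], [288, -710, 211], [278, -711, 213], [226, -570, 260], [218, -572, 262], [210, -575, 263]]
132 [[318, -717, 195], [304, -704, 202], [296, -710, 202], [285, -706, 206], [278, -713, 206], [225, -570, 254], [217, -572, 256], [209, -577, 256]]
134 [[317, -716, 189], [303, -704, 195], [297, -716, 193], [286, -714, 197], [274, -706, 201], [225, -575, 247]
[... 2061 characters left out ...]
211, -713, 129], [202, -715, 131]]
160 [[243, -540, 167], [240, -561, 161], [237, -579, 156], [236, -606, 149], [233, -629, 142], [234, -698, 121], [232, -726, 113], [216, -700, 125], [207, -702, 127], [200, -712, 126]]
162 [[243, -543, 159], [238, -557, 156], [235, -579, 150], [233, -603, 143], [235, -638, 132], [241, -694, 113], [232, -696, 115], [223, -698, 116], [214, -699, 119]]
164 [[240, -538, 155], [235, -550, 152], [233, -577, 144], [234, -610, 134], [236, -648, 121], [240, -695, 105], [233, -703, 105], [222, -699, 109], [212, -698, 112]]
166 [[240, -543, 147], [236, -560, 142], [234, -582, 136], [236, -619, 124], [254, -714, 88], [246, -721, 88], [218, -689, 106], [210, -693, 107]]
```

View pics/start2.png

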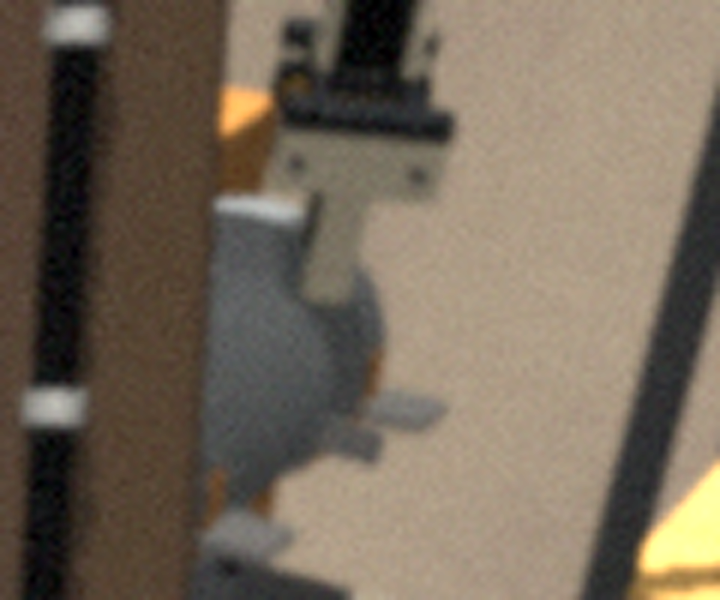

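The fingers closed just above the housing. Its +y end is still at y≈73 mm, and depth puts the visible tips at about 72 mm, against a reported TCP height of 43 mm. The start picture shows the same offset: tips at z≈0.226, TCP reported at 0.195. So the real tips sit about 30 mm higher than the reported TCP along the tool axis, while x and y agree. I'll check this with a light touch on the housing top, which is known to be 70 mm high.

Run:
```python
from h import *
q=np.array([.5935,.027,.043])
f0=np.mean([robot.read_force() for _ in range(3)],0);print(f0)
for i in range(14):
    q[2]-=.001; robot.servo_line(q,speed=.02)
    f=robot.read_force()-f0; P=robot.read_position(); print(round(robot.read_t(),2),P[2].round(4),f.round(2))
    if abs(f[2])>2.5: break
```

```text
[-0.61591051 -0.09948721 -0.78458831]
7.25 0.0419 [1.06 0.02 0.44]
7.5 0.0409 [ 0.77 -0.36  1.11]
7.75 0.0399 [0.87 0.51 0.79]
8.0 0.0398 [-1.36 -0.49  7.34]
```

Contact came at a commanded z of 0.0399, so the true tip is 30 mm higher than reported along the tool axis. I'll correct for that and grip properly.

```bash
cat >> h.py <<'E'
ZO=.030  # true tip z = reported z + ZO
E
python3 - <<'E'
from h import *
import cv2
robot.servo_line([.5935,.027,.048],speed=.1)
robot.servo_line([.593,.053,.048],speed=.1)
robot.move_gripper(1.0)
robot.servo_line([.593,.053,.043-ZO],speed=.08)
f=robot.read_force();print(robot.read_t(),robot.read_position(),f)
if abs(f).max()<6:
    robot.move_gripper(0.0); robot.dwell(.1)
    print(robot.read_t(),robot.read_grip_width()*88,robot.read_position(),robot.read_force())
    p,d=robot.grab_frame('side'); c=p[175:285,185:345]
    cv2.imwrite("pics/side3.png",cv2.resize(c,None,fx=4.7,fy=4.7,interpolation=cv2.INTER_CUBIC)[:,:,::-1])
E
```

```text
10.6833 [0.59302061 0.05292071 0.01279985] [ 0.6433424   0.6106287  -0.22814557]
11.6833 34.07843978110782 [0.59616033 0.05380939 0.01340626] [10.42454791 -0.78184682 -7.50111726]
```

View pics/side3.png

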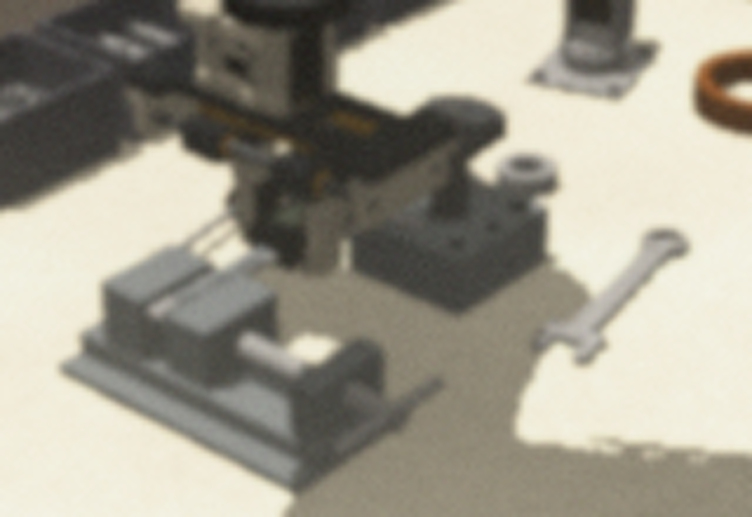

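Gripped: 34.1 mm opening, matching the housing width. The housing pulled the compliant arm about 3 mm in +x, so I'll recentre on that and slide.

Run:
```python
from h import *
b=np.radians(BEAM); dv=np.array([np.sin(b),-np.cos(b),0])
base=np.array([.5962,.0535,.0134])
robot.servo_line(base,speed=.03); print(robot.read_force())
robot.servo_line(base+dv*.024,speed=.03)
s=.024
for i in range(20):
    P=robot.read_position();f=robot.read_force();print(round(robot.read_t(),2),round(s*1e3,1),P.round(4),f.round(2))
    if f[1]>9: break
    s+=.001; robot.servo_line(base+dv*s,speed=.02)
np.save('s.npy',s)
```

```text
[ 0.04951911  1.20858127 -0.49064944]
12.94 24.0 [0.5964 0.0291 0.0133] [-1.61 -2.25 -2.71]
13.19 25.0 [0.5964 0.0285 0.0133] [-2.72 -0.74 -2.03]
13.44 26.0 [0.5964 0.0276 0.0133] [-2.9   1.08 -1.85]
13.69 27.0 [0.5964 0.0265 0.0133] [-3.59  1.68 -1.71]
13.94 28.0 [0.5965 0.0254 0.0133] [-2.66  1.47 -1.85]
14.19 29.0 [0.5965 0.0243 0.0133] [-3.14  1.17 -2.62]
14.44 30.0 [0.5965 0.0233 0.0133] [-4.73  0.52 -2.71]
14.69 31.0 [0.5965 0.0224 0.0133] [-4.29  0.19 -2.28]
14.94 32.0 [0.5965 0.0214 0.0133] [-4.85  0.87 -2.47]
15.19 33.0 [0.5966 0.0204 0.0133] [-5.03  0.11 -2.32]
15.44 34.0 [0.5966 0.0194 0.0133] [-5.04  1.26 -2.29]
15.69 35.0 [0.5966 0.0185 0.0133] [-5.82  0.66 -3.53]
15.94 36.0 [0.5966 0.0176 0.0133] [-5.29  1.14 -2.33]
16.19 37.0 [0.5967 0.0174 0.0133] [-6.71  5.69 -1.87]
16.44 38.0 [0.5967 0.0172 0.0133] [-7.4   9.95 -0.83]
```

Run:
```python
from h import *
import cv2
b=np.radians(1.4); dv=np.array([np.sin(b),-np.cos(b),0])
base=np.array([.5962,.0535,.0134]);base[0]-=.001
s=.038
for i in range(3):
    P=robot.read_position();f=robot.read_force();print(round(robot.read_t(),2),round(s*1e3,1),P.round(4),f.round(2))
    if f[1]>13.5: break
    s+=.001; robot.servo_line(base+dv*s,speed=.02)
robot.dwell(.3);print(robot.read_t(),robot.read_position(),robot.read_force())
for n in("side","top"):
    p,d=robot.grab_frame(n); c=p[175:285,185:345] if n=='side' else p[140:240,215:385]
    np.save(n+'4d.npy',d);np.save(n+'4p.npy',p)
    cv2.imwrite(f"pics/{n}4.png",cv2.resize(c,None,fx=4.7,fy=4.7,interpolation=cv2.INTER_CUBIC)[:,:,::-1])
```

```text
16.44 38.0 [0.5967 0.0172 0.0133] [-7.4   9.95 -0.83]
16.69 39.0 [0.5967 0.0171 0.0134] [-5.38 14.15 -3.77]
16.9917 [0.59672866 0.01711339 0.01335507] [-6.20758725 13.11956654 -3.336207  ]
```

View pics/side4.png

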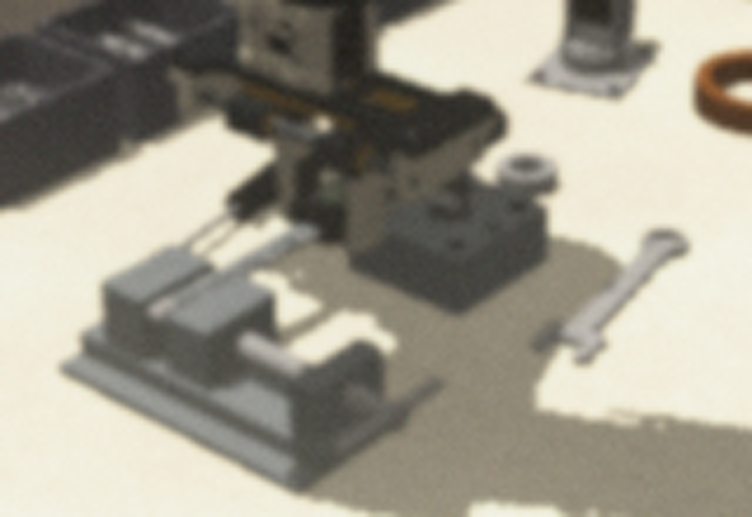

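View pics/top4.png

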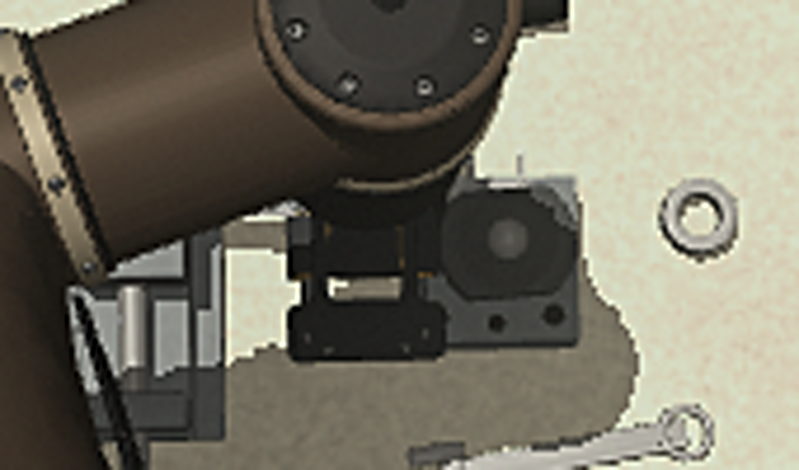

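Run:
```python
from h import *
import cv2
S=cloud('side',np.load('side4d.npy'))
S0=cloud('side',np.load('side0d.npy'))
for nm,A in(('before',S0),('now',S)):
    m=(A[...,2]>.05)&(A[...,2]<.072)&(A[...,0]>.583)&(A[...,0]<.606)&(A[...,1]>-.02)&(A[...,1]<.085)
    # housing end face pts
    y=A[m][:,1];x=np.histogram(y,bins=np.arange(-.02,.086,.005));print(nm,x[0],(x[1]*1000).astype(int))
T=np.load('top4p.npy')
p=np.load('side4p.npy')
c=cv2.resize(p[195:245,235:315],None,fx=10,fy=10,interpolation=cv2.INTER_CUBIC);c=np.clip(c.astype(float)*1.8,0,255).astype(np.uint8)
cv2.imwrite('pics/side4c.png',c[:,:,::-1])
for l,q in(('moving face ifnip',[.5625,-.045,.059]),('jaw tip',[.55,-.04,.056])):
    u,v=proj('side',q);print(l,(u-235)*10,(v-195)*10)
D=cloud('top',np.load('top4d.npy'));D0=cloud('top',np.load('top0d.npy'))
for A in(D0,D):
    m=(A[...,2]>.085)&(A[...,2]<.108)&(A[...,0]>.52)&(A[...,0]<.55)&(A[...,1]<-.03)&(A[...,1]>-.1); print(A[m].mean(0),m.sum())
```

```text
before [ 4  8  4  1  2  3  7  4  5  5  7  4  4  5  1  6  5 10 24  7  7] [-20 -15  -9  -4   0   5  10  15  20  25  30  35  40  45  50  55  60  65
  70  75  80  85]
now [ 0  0  0  0  1  3  3  2  7  5 11 25  7  6  7  5  6 10  5  8  5] [-20 -15  -9  -4   0   5  10  15  20  25  30  35  40  45  50  55  60  65
  70  75  80  85]
moving face ifnip 426.91982460434815 209.15367382226066
jaw tip 448.9605858529245 238.11924560665773
[ 0.54265355 -0.05759057  0.10167711] 146
[ 0.54267071 -0.05867591  0.10192467] 150
```

View pics/side4c.png

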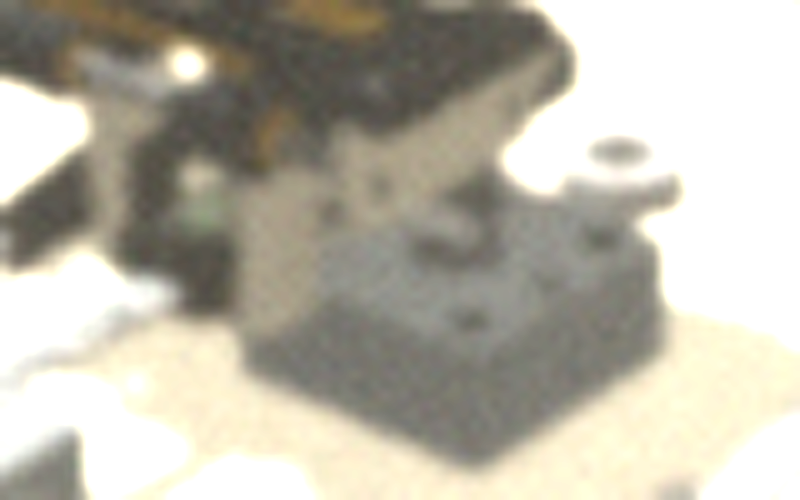

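The housing moved about 35 mm and the jaw sits against the shank at about (440,235) in the enlarged crop. The foot shifted about 1 mm onto the fixed jaw, and the force rises stiffly to 13 N, so it is nipped. Now I'll back off.

Run:
```python
from h import *
import cv2
b=np.radians(1.3); dv=np.array([-np.sin(b),np.cos(b),0])
P=np.array([.5965,.0171,.0134])
robot.servo_line(P+dv*.018,speed=.03); robot.dwell(.25)
print(robot.read_t(),robot.read_position(),robot.read_force(),robot.read_grip_width())
robot.move_gripper(1.0)
q=robot.read_position();print(robot.read_t(),q,robot.read_force())
robot.servo_line(q+[0,0,.08],speed=.15)
robot.servo_line([q[0],q[1]+.04,.20],speed=.2)
for n in("side","top"):
    p,d=robot.grab_frame(n); c=p[175:285,185:345] if n=='side' else p[140:240,215:385]
    np.save(n+'5d.npy',d);np.save(n+'5p.npy',p)
    cv2.imwrite(f"pics/{n}5.png",cv2.resize(c,None,fx=4.7,fy=4.7,interpolation=cv2.INTER_CUBIC)[:,:,::-1])
print(robot.read_t())
```

```text
18.175 [0.59633778 0.03522979 0.01339425] [ 0.75566901  0.94489862 -7.39792543] 0.3857321599121069
19.2 [0.59608121 0.03509115 0.01337196] [1.07846601 1.01894273 0.10829179]
20.7
```

View pics/side5.png

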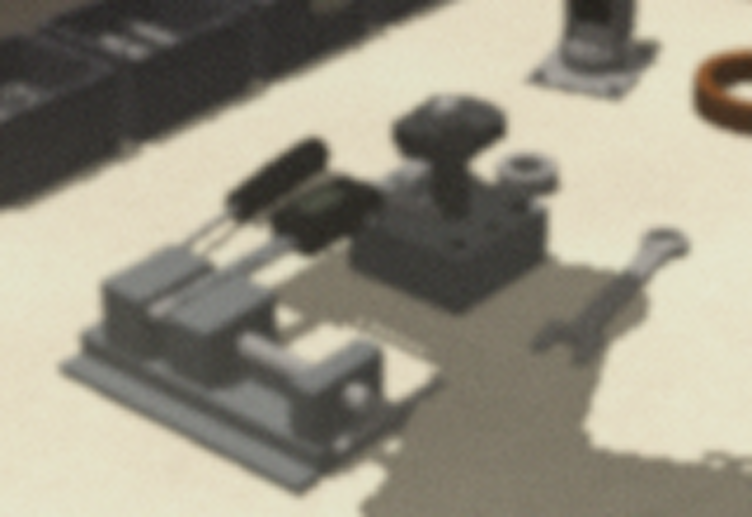

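View pics/top5.png

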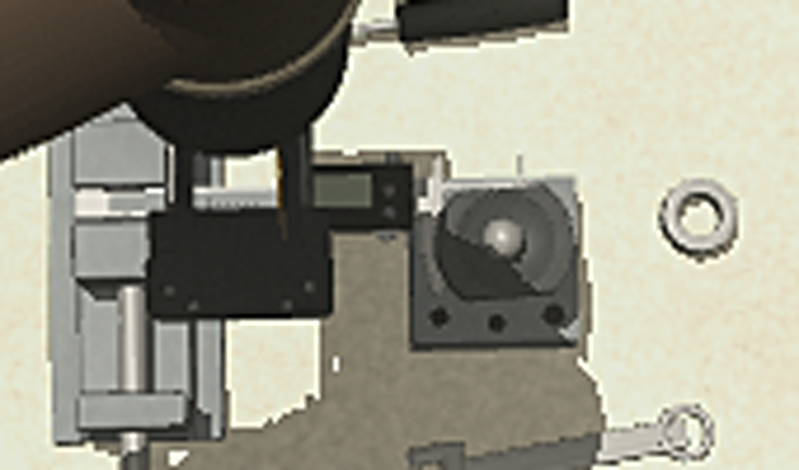

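The jaw is backed off to about 42 mm, and the head stands upright with the ball in the middle at about (503,237). I'll refit the head.

Run:
```python
from h import *
vs,us=np.mgrid[174:216,300:345]
XY=np.array([atz('top',a,b,.104)[:2] for a,b in zip(us.ravel(),vs.ravel())])
for f in('top0d','top4d','top5d'):
    z=cloud('top',np.load(f+'.npy'))[...,2]
    M=((z>.08)&(z<.14))[174:216,300:345].ravel()
    best=[]
    for yaw in np.arange(-2,10.1,1):
      for dx in np.arange(.559,.567,.001):
        for dy in np.arange(-.062,-.054,.001):
          q=XY-[dx,dy];a=np.radians(yaw);lx=q@[np.cos(a),np.sin(a)]
          r=np.minimum(.036-np.hypot(*q.T),.028-abs(lx)); t=np.clip(.5+r/.0023,0,1)  # soft
          best.append((((t-M)**2).sum().round(2),yaw,round(dx,4),round(dy,4)))
    best.sort();print(f,[tuple(map(float,b)) for b in best[:6]])
```

```text
top0d [(13.69, 5.0, 0.563, -0.057), (13.77, 4.0, 0.563, -0.057), (14.22, 6.0, 0.563, -0.057), (14.48, 3.0, 0.563, -0.057), (15.2, 5.0, 0.563, -0.058), (15.21, 7.0, 0.563, -0.057)]
top4d [(86.56, 5.0, 0.563, -0.059), (86.65, 4.0, 0.563, -0.059), (87.09, 6.0, 0.563, -0.059), (87.26, 3.0, 0.563, -0.059), (88.31, 7.0, 0.563, -0.059), (88.44, 2.0, 0.563, -0.059)]
top5d [(15.69, 5.0, 0.563, -0.057), (15.77, 4.0, 0.563, -0.057), (16.22, 6.0, 0.563, -0.057), (16.48, 3.0, 0.563, -0.057), (17.21, 7.0, 0.563, -0.057), (17.22, 5.0, 0.563, -0.058)]
```

Run:
```python
from h import *
import cv2
R=Rz(180+4.6)
robot.goto([.564,-.0577,.14],R)
robot.servo_line([.564,-.0577,.0785-ZO],speed=.07)
print(robot.read_t(),robot.read_position(),robot.read_force(),robot.read_qpos())
for n in("side","top"):
    p,d=robot.grab_frame(n); c=p[175:285,185:345] if n=='side' else p[140:240,215:385]
    np.save(n+'6d.npy',d)
    cv2.imwrite(f"pics/{n}6.png",cv2.resize(c,None,fx=4.7,fy=4.7,interpolation=cv2.INTER_CUBIC)[:,:,::-1])
```

```text
22.8083 [ 0.56436731 -0.05765245  0.04898645] [ 0.02725464 -0.63938101  0.88046839] [ 1.39312670e+01  1.84643860e+01 -2.38204764e+01  6.15030256e-03
 -4.76644773e+01 -9.33400297e+00]
```

View pics/side6.png

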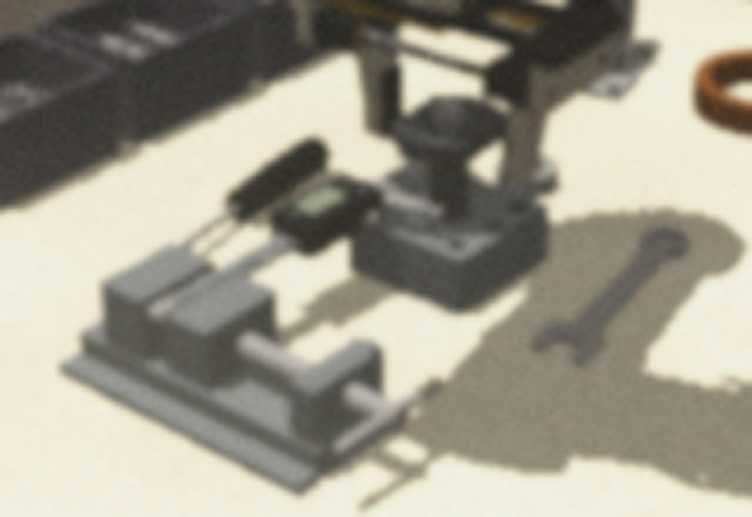

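View pics/top6.png

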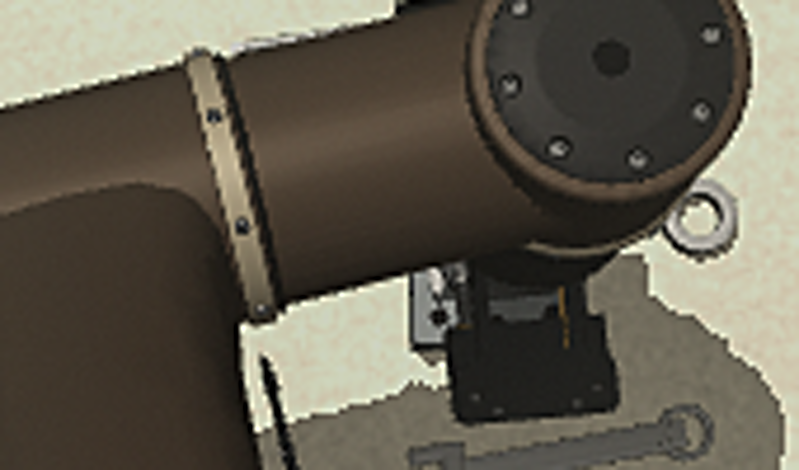

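The fingers straddle the head's flats, with the near finger at about (520,150) in the side view. Closing now.

Run:
```python
from h import *
import cv2
robot.move_gripper(0.68)
f=robot.read_force();print(robot.read_t(),robot.read_position(),f)
robot.move_gripper(0.0); robot.dwell(.1)
print(robot.read_t(),robot.read_grip_width()*88,robot.read_position(),robot.read_force(),robot.read_ft_torque())
p,d=robot.grab_frame('side'); c=p[175:285,185:345];np.save('side7d.npy',d)
cv2.imwrite("pics/side7.png",cv2.resize(c,None,fx=4.7,fy=4.7,interpolation=cv2.INTER_CUBIC)[:,:,::-1])
```

```text
23.6083 [ 0.56398235 -0.05769937  0.04848323] [ 0.07788618 -0.13620113  0.50381814]
23.9667 55.85474260576409 [ 0.56435967 -0.05763081  0.04861693] [1.18482013 0.27019954 0.38784673] [ 0.02970218 -0.49942347  0.03760558]
```

View pics/side7.png

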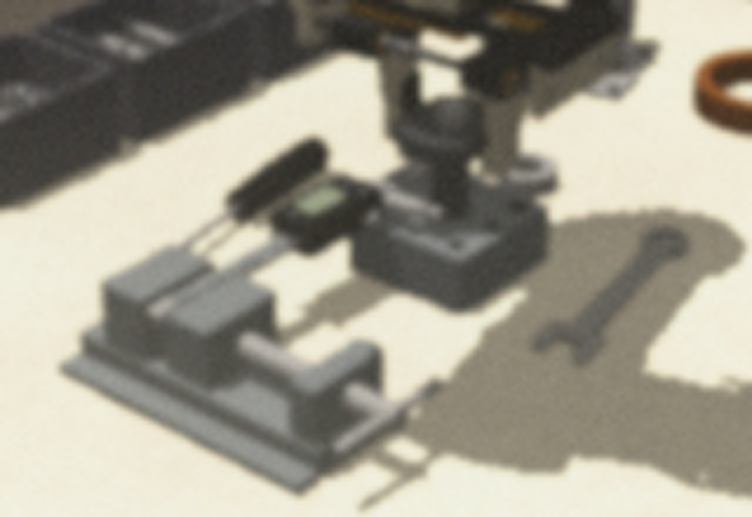

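Gripped at 55.9 mm, with little force on the arm. Lifting straight up.

Run:
```python
from h import *
import cv2
P=robot.read_position(); f0=robot.read_force()
for dz,s in((.005,.02),(.025,.03),(.11,.045)):
    robot.servo_line([.5643,-.0577,.0486+dz],speed=s)
    print(robot.read_t(),robot.read_position().round(4),(robot.read_force()-f0).round(2),robot.read_ft_torque().round(2),robot.read_grip_width()*88)
for n in("side","top"):
    p,d=robot.grab_frame(n); c=p[160:270,185:345] if n=='side' else p[140:240,215:385]
    np.save(n+'8d.npy',d);np.save(n+'8p.npy',p)
    cv2.imwrite(f"pics/{n}8.png",cv2.resize(c,None,fx=4.7,fy=4.7,interpolation=cv2.INTER_CUBIC)[:,:,::-1])
```

```text
24.425 [ 0.5638 -0.0578  0.0533] [-0.56  0.89 -5.02] [ 0.06  0.11 -0.01] 55.624191771230116
25.2417 [ 0.5641 -0.0577  0.0735] [-2.41 -0.53 -5.46] [-0.01  0.09  0.01] 56.1462810398255
27.2833 [ 0.5642 -0.0577  0.1584] [-1.26  0.02 -5.06] [0.01 0.13 0.07] 55.88921075109944
```

View pics/side8.png

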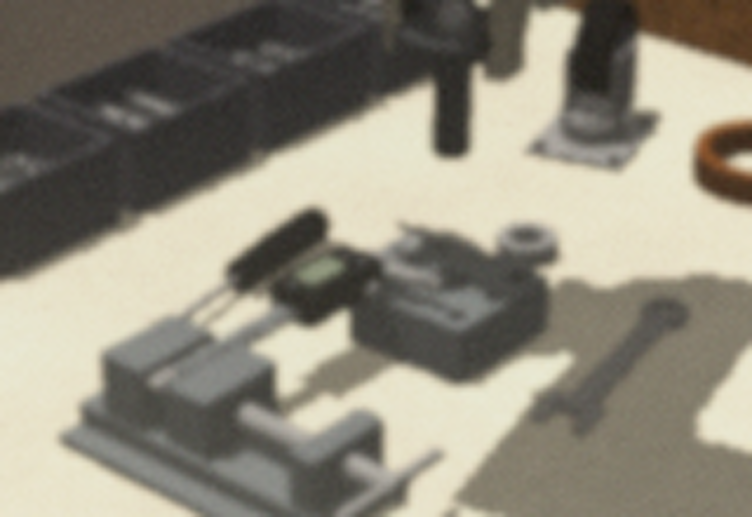

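Lifted: the weight is about 5 N and the shank bottom is well above the caliper. The ball is not clearly visible here because the fingers are in front. Now the quarter turn in steps.

Run:
```python
from h import *
import cv2
for y in (195,215,235,255,271.2):
    robot.goto([.5643,-.0577,.1586],Rz(y)); print(robot.read_t(),robot.read_qpos()[5],robot.read_position().round(4))
robot.dwell(.5)
print(robot.read_t(),robot.read_force(),robot.read_ft_torque(),robot.read_grip_width()*88)
for n in("side","top"):
    p,d=robot.grab_frame(n); c=p[130:240,200:360] if n=='side' else p[140:240,215:385]
    np.save(n+'9d.npy',d);np.save(n+'9p.npy',p)
    c=np.clip(c.astype(float)*1.5,0,255).astype(np.uint8)
    cv2.imwrite(f"pics/{n}9.png",cv2.resize(c,None,fx=4.7,fy=4.7,interpolation=cv2.INTER_CUBIC)[:,:,::-1])
```

```text
27.675 0.8382810326276354 [ 0.5643 -0.0577  0.1585]
28.1 20.70244724191005 [ 0.5643 -0.0577  0.1586]
28.525 40.674213411485965 [ 0.5643 -0.0577  0.1586]
28.95 60.661960916511596 [ 0.5643 -0.0577  0.1586]
29.325 76.83572976585923 [ 0.5643 -0.0577  0.1586]
29.825 [ 0.39356266  0.28965779 -4.96419964] [-0.07406415  0.15414785  0.00575517] 56.283050962302624
```

View pics/side9.png

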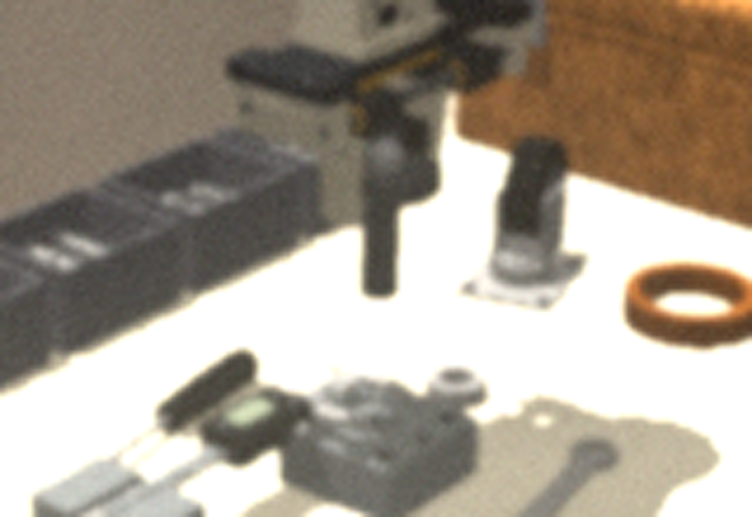

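View pics/top9.png

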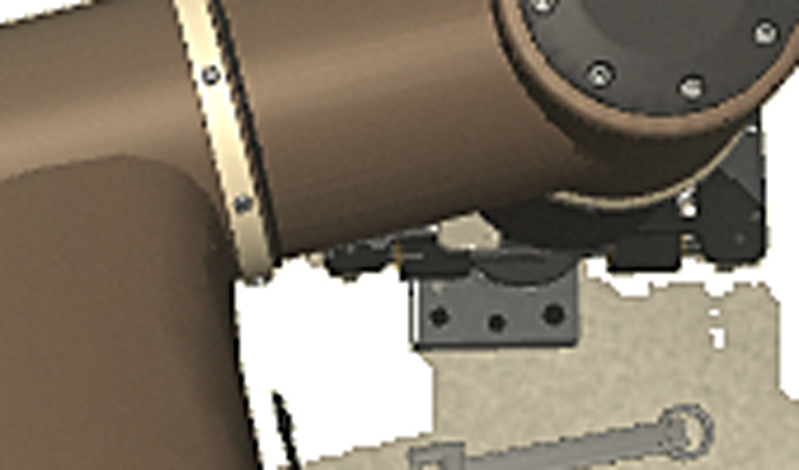

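Run:
```python
from h import *
import cv2
p=np.load('side9p.npy')
x0,y0=260,135
c=cv2.resize(p[y0:y0+65,x0:x0+60],None,fx=9,fy=9,interpolation=cv2.INTER_CUBIC);c=np.clip(c.astype(float)*1.9,0,255).astype(np.uint8)
for q in([.5643,-.0577,.2195],[.5643,-.0577,.2005],[.5643,-.0577,.1305]):
    u,v=proj('side',q);print(u,v,(u-x0+.5)*9,(v-y0+.5)*9);cv2.drawMarker(c,(int((u-x0+.5)*9),int((v-y0+.5)*9)),(255,0,0),0,14)
cv2.imwrite('pics/side9c.png',c[:,:,::-1])
d=np.load('side9d.npy');S=cloud('side',d)
m=(S[...,2]>.135)&(S[...,2]<.19)&(np.hypot(S[...,0]-.564,S[...,1]+.058)<.03)
Q=S[m];print(len(Q))
for a in np.arange(.135,.19,.01):
    k=Q[(Q[:,2]>a)&(Q[:,2]<a+.01)];print(round(a,3),k.mean(0).round(4),len(k))
z=S
for v in range(154,172,2): print(v,[(S[v,u]*1000).astype(int).tolist() for u in range(276,294,2)])
```

```text
280.63171797386127 163.23692675733207 190.18546176475144 258.63234081598864
280.55258712538495 169.5685073789347 189.4732841284645 315.61656641041225
280.2701172377831 192.1700704982904 186.93105514004787 519.0306344846138
139
0.135 [ 0.5573 -0.0507  0.1401] 25
0.145 [ 0.5571 -0.0507  0.1499] 23
0.155 [ 0.5583 -0.0504  0.1591] 27
0.165 [ 0.5584 -0.0502  0.1699] 26
0.175 [ 0.5571 -0.0506  0.1798] 24
0.185 [ 0.5571 -0.0493  0.1876] 14
154 [[528, 5, 274], [523, 3, 275], [524, -5, 272], [524, -13, 270], [524, -22, 267], [572, -90, 234], [566, -92, 235], [557, -90, 238], [555, -97, 237]]
156 [[528, 6, 269], [526, 0, 268], [524, -5, 266], [523, -12, 264], [526, -25, 260], [571, -89, 229], [559, -83, 234], [556, -89, 233], [552, -92, 233]]
158 [[531, 1, 261], [525, 1, 263], [524, -6, 261], [836, -398, 59], [832, -405, 58], [567, -85, 225], [562, -88, 226], [554, -86, 229], [553, -94, 226]]
160 [[551, -22, 243], [591, -78, 215], [565, -55, 229], [557, -54, 231], [559, -66, 227], [571, -90, 217], [563, -89, 219], [556, -90, 221], [551, -91, 222]]
162 [[553, -24, 236], [565, -48, 225], [560, -50, 226], [556, -53, 226], [552, -58, 226], [564, -81, 215], [562, -87, 214], [556, -89, 215], [555, -97, 212]]
164 [[554, -25, 230], [568, -51, 218], [561, -51, 219], [554, -51, 221], [554, -59, 219], [559, -75, 212], [553, -76, 214], [547, -77, 215], [544, -84, 214]]
166 [[548, -18, 227], [573, -57, 208], [562, -53, 213], [556, -54, 214], [555, -61, 212], [552, -66, 211], [545, -67, 213], [542, -72, 212], [535, -72, 214]]
168 [[549, -20, 221], [550, -30, 217], [552, -40, 214], [553, -51, 210], [538, -40, 217], [539, -50, 214], [532, -50, 216], [531, -57, 214], [523, -57, 216]]
170 [[550, -21, 214], [553, -33, 209], [541, -27, 215], [538, -31, 215], [535, -37, 213], [531, -41, 213], [531, -49, 211], [529, -56, 209], [528, -63, 207]]
```

View pics/side9c.png

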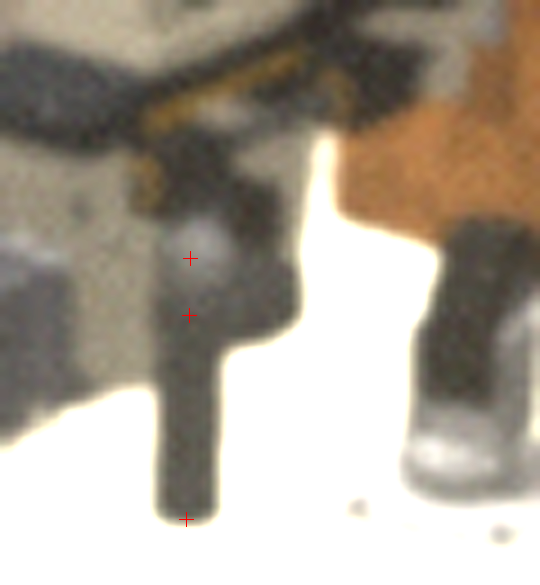

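Run:
```python
from h import *
from scipy.optimize import least_squares
import cv2
def fit(S):
    vv,uu=np.mgrid[156:169,276:288]
    Q=S[156:169,276:288].reshape(-1,3)
    c=np.array([.5643,-.0577,.2195])
    for r in (.018,.016,.0145):
        m=(np.linalg.norm(Q-c,axis=1)<r)&(Q[:,2]>.212)
        s=least_squares(lambda c:np.linalg.norm(Q[m]-c,axis=1)-.011,c,loss='soft_l1',f_scale=.002);c=s.x
    return c.round(4),m.sum(),np.sqrt(np.mean(s.fun**2)).round(4)
print(fit(cloud('side',np.load('side9d.npy'))))
D=[]
for i in range(4):
    p,d=robot.grab_frame('side');D.append(d);print(fit(cloud('side',d)))
    robot.dwell(.15)
print('mean',fit(cloud('side',np.median(D,0))),robot.read_t(),robot.read_position(),robot.read_qvel().round(3))
S=cloud('side',np.median(D,0))
m=(S[...,2]>.135)&(S[...,2]<.19)&(np.hypot(S[...,0]-.564,S[...,1]+.058)<.03)
Q=S[m]
s=least_squares(lambda a:np.hypot(Q[:,0]-a[0]-a[2]*(Q[:,2]-.16),Q[:,1]-a[1]-a[3]*(Q[:,2]-.16))-.012,[.564,-.058,0,0],loss='soft_l1',f_scale=.002);print('shank axis',s.x[:2],'tilt deg',np.degrees(s.x[2:]))
print([tuple(map(float,proj('side',[.5643,-.0577,z]))) for z in(.13,.19)])
```

```text
(array([ 0.5626, -0.0602,  0.22  ]), np.int64(47), np.float64(0.0016))
(array([ 0.5627, -0.059 ,  0.2209]), np.int64(46), np.float64(0.0017))
(array([ 0.5623, -0.0593,  0.2202]), np.int64(49), np.float64(0.0013))
(array([ 0.5625, -0.0589,  0.2211]), np.int64(48), np.float64(0.0016))
(array([ 0.5625, -0.06  ,  0.2206]), np.int64(48), np.float64(0.0017))
mean (array([ 0.5628, -0.0593,  0.2206]), np.int64(48), np.float64(0.0009)) 30.725 [ 0.56428857 -0.05770419  0.15859934] [ 0.074 -0.019  0.14   0.013  0.013 -0.029]
shank axis [ 0.56431193 -0.05789579] tilt deg [ 0.13553085 -0.72149508]
[(280.26814928197297, 192.3275346366321), (280.5093171817721, 173.03071133292025)]
```

Checks agree: the ball centre is steady about 2 mm from the foot's axis, the shank tilt is under 1°, the axis is over the block and nothing is moving. Handing in.

Run:
```python
from rig import robot
print(robot.read_t(),robot.read_force(),robot.read_grip_width()*88)
print(robot.job_done())
```

```text
30.725 [-0.38089267  0.08299411 -5.09853219] 56.04139614841231
the job is handed in; nothing more can be done
None
```

I nipped the shank, backed the jaw off, lifted the foot out and turned it a quarter turn. I handed the job in at 30.7 s with the foot still in the gripper.

- **First reading:** The jaw pressed with about 13 N and was held there for 0.3 s. The foot had moved about 1 mm onto the fixed jaw. Neither jaw's contact force was measured directly; I judged the nip from the stiff rise in force and the pictures.
- **Back-off:** The jaw moved back 18 mm, leaving a gap of about 42 mm.
- **Lift and turn:** I gripped the flats (56 mm), lifted the foot straight up 110 mm and turned it to about 90° from the beam. The angle comes from the arm's orientation and my camera estimate of the beam (about 1°).

**Last checks before hand-in:**

| Check | Result |
|---|---|
| Head height | about 207 mm |
| Shank bottom | about 130 mm up, clear of the caliper |
| Shank tilt | about 0.7° |
| Foot axis to block centre | about 2–3 mm |
| Ball to dish centre | about 2 mm, steady over five pictures |
| Load on the wrist | about 5 N, the weight of the foot and ball |

In the pictures I took along the way, the other things on the bench had not moved; I did not measure them.

**What disagreed:**
- **Fingertip height:** The real fingertips are about 30 mm higher than the reported TCP. My first close therefore passed just above the caliper's housing and gripped nothing. I confirmed the offset with one light touch of about 7 N on the housing top and corrected for it from then on.
- **Slide position:** My camera estimate of the slide's sideways position was 2–3 mm off. The arm's give took that up when I gripped, and I recentred before sliding.

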